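# Shut the lead castle round the sample pot

### The arm

A 6-joint arm with a two-finger parallel gripper is mounted at the origin on a cart in front of the work surface, level with it; the furniture and walls round the work are solid. World frame = base frame: x ahead of the robot, y to its left, z up, the work surface at z = 0. Lengths are in m, angles in rad, forces in N, time in s.
With the tool pointing down it reaches from about 0.3 to 0.875 m from the base axis. Payload 6.4 kg.
Tool frame: the origin (TCP) lies where the fingers leave the gripper's body, on its centre line; the fingertips stand 73 mm ahead of it and the grasp point (between the pads) lies 54 mm ahead of it; z points along the fingers, y is the line along which they close (so a half turn about z gives the same grasp; the last joint's range is limited). The gripper opens to 85 mm and grips with 20 to 120 N. Pads are 22 mm wide; open, the fingers measure 114 mm over their backs; the gripper's body (76 mm by 85 mm) begins 54 mm behind the grasp point. The pads swing forward as they close: fully open they stand 13 mm farther back than shut.
Start: joints at [-1.456, 0.181, 1.607, -0, 1.354, -0.206], TCP at [0.181, -0.546, 0.304] pointing down, gripper open.
Joint ranges: [-2.99, 2.99], [-0.89, 2.07], [0.3, 2.58], [-1.14, 4.28], [0, 2.63], [-3.12, 3.12]. Speed limits (rad/s): [2.57, 2.57, 3.01, 3.14, 3.14, 3.14].

### API

Orientations are given as a unit quaternion [w, x, y, z].
In Python, from bench import ctrl gives the robot as it stands.
- The arm moves only by the tool carry_out, never from a script. Its argument "steps" is one flat list of numbers, 7 for each row, row after row: the shift along the tool's x, y, z in m, then the turn, a rotation vector about the tool's x, y, z in rad, then the opening, from 0 (shut) to 1 (fully open). In form: [dx, dy, dz, wx, wy, wz, claw, dx, dy, dz, wx, wy, wz, claw, ...]. A call has 1 to 20 rows; each row is the pose to reach, as a shift and turn from the pose commanded when the call began, along the tool's axes at that moment; what a row does not reach only later rows make up. A row lasts 1/10 s, in which the tool goes at most 50 mm and 8.59 degrees, less where a joint would pass 70% of its speed; a pose out of reach is approached as far as the arm can. A call with a gripper value outside its range is refused whole. The fingers move at their own pace and stop on an object; the grip force is fixed at half the most. Time passes only in rows, so rows that repeat a pose let the fingers close. It gives the time, the measured TCP pose, the force, the opening and the grip force at its end, in the units of the state.
- ctrl.get_obs(): the state, without advancing time (a new reading comes with each control period).
- ctrl.camera(name): name is "scene" or "top"; returns the picture (384x512x3 uint8, red, green, blue); there is no depth.
- ctrl.camera_params(name): a dict with "vertical_fov" (degrees; the focal length in pixels is half the picture's height over the tangent of half this angle, whatever the lens; pixels are square), "cx", "cy" (the principal point, pixels), "cam_to_world" (4x4, takes a point from camera to world coordinates). Camera axes: x right, y down, z forward; pixel columns grow to the right and rows downward; lengths in m; the calibration is good to about 2 mm. A picture is of the moment at which its call begins. camera_params takes no time and is no camera call.
- ctrl.hand_in(): hands the job in; it is judged then, once.
The state is a dict: "time_s": time; "q": joint angles; "dq": joint speeds; "joint_efforts": joint torques, N m; "eef_pos": TCP position; "eef_rot": TCP orientation; "wrist_force": force on the tool from outside, world axes, zero at the start; "torque": the same for the moment, N m; "opening": opening from 0.0 (shut) to 1.0 (fully open); "grasp_force": force on a finger pad.
Only numpy, scipy, OpenCV 4.12 (cv2) and the standard library are available. Lean on these libraries where they do the work, as an engineer would, in place of code of your own. Each camera call takes 0.05 s, during which the arm holds its last target. There are 200 camera calls.

### The job

The sample pot is in place inside the lead castle: shut the castle's doorway with the loose lead brick that lies in front of it. The brick is too heavy to shove along bodily or to lift, so walk it: push one end and then the other with closed fingers so that it swings forward by turns, thread it between the jambs, and bring both its ends right home against the stops so that it sits square. Lead is soft and the brick must not be rammed into the castle: never press on it or grip it with more than 30 N, and leave the pot and the brown bottle undisturbed.

Things in the scene. Friction and masses are not known exactly. Their poses are not given: they have to be found in the camera images.
- castle: Fixed U of grey lead bricks, 46 mm high, open to the robot; rigid. Origin: on the bench, middle of the doorway's outer face; x points into the castle, y left along the doorway. Doorway 248 mm wide (jamb faces y = +-124, jambs 45 thick, inner front edges rounded 6 mm), 25 deep to the stops. Behind them a sample space 158 wide, x = 25 to 125, shut by a back brick, x = 125 to 170.
- stop_left (a point): On the left stop at half its height (23 mm): a flat upright brick end that faces the doorway, at x = 25 mm of the castle frame, covering y = 79 to 124. The brick's far face must touch it.
- stop_right (a point): The same for the right stop, y = -124 to -79 mm of the castle frame.
- brick: Loose grey lead closing brick, 45 deep (its x) x 240 long (y) x 46 mm high, upright edges rounded 6 mm, 5.4 to 5.9 kg, on two pads 3 mm high, 60 mm left and right of its middle. Origin: centre of its underside; x points to the side that enters the castle. Sliding it bodily takes 30 to 37 N. Home: origin at x = 2.5, y = 0 +-4 of the castle frame, square, 20 mm proud.
- push_left (a point): On the brick's near long face (the robot's side), 110 mm left of its middle (+y), 23 mm up: a place to push along the brick's x. A slow, level push here takes about 12 to 16 N to swing the brick (more if it also bears down on it), which turns clockwise from above about a point some 30 to 50 mm right of its middle, so the right end backs out a little.
- push_right (a point): The same, 110 mm right of the middle (-y): a push here turns the brick counter-clockwise from above about a point some 30 to 50 mm left of its middle.
- pot: Small turned aluminium sample pot, 34 mm across its knurled lid, 40 mm high, 150 g, standing in the ring inside the castle. To be left alone. Origin: centre of its underside.
- seat: Low fixed aluminium locating ring on the bench inside the castle, inner diameter 44 mm, outer 54 mm, 4 mm high, on the castle's x axis 75 mm in from the doorway's outer face. Origin: centre of its underside, on the bench.
- amber: Brown glass bottle with black cap, 48 mm diameter, 95 mm high, a bystander to the left of the castle. Origin: centre of its underside.
- lead_left (a point): The brick's left leading corner: end of its far long face (22.5 mm ahead of, 120 mm left of its middle), 23 mm up.
- lead_right (a point): The same, the right leading corner.

How it is judged:
By the outcome, as a careful person would: the job done as asked, in the order asked, and still so for the second after the job is handed in, with the robot touching nothing.
It also fails if it takes over 72 s, if anything falls off the work surface, if the arm or the gripper's body presses on something with over 40 N, if the wrist force passes 120 N, or if a joint passes its speed limit or range.

## Working session

There is one attempt and no reset: what is moved stays moved. The work goes in short steps, Python scripts to look and compute and a tool call to move; the robot and the scene stay as the last step left them, time stands still between calls to the robot, and variables do not carry over. Pictures are saved under pics/ and viewed, at most 10 in all, crops included, and the job is handed in when it is done.

Besides the shell and the picture viewer there is one more tool, called as name(argument=value, ...) on one line, values as JSON. carry_out: Moves the arm, as the interface text tells. Its arguments: {"type":"object","properties":{"steps":{"type":"array"}},"required":["steps"]}

```bash
mkdir -p pics; ls; python3 - <<'E'
from bench import ctrl
import cv2,numpy as np
o=ctrl.get_obs();print(o)
for n in("scene","top"):
    p=ctrl.camera_params(n);print(n,p)
    cv2.imwrite(f"pics/{n}0.png",ctrl.camera(n)[:,:,::-1])
E
```

```text
pics
{'time_s': 0.0, 'q': array([-1.45630800e+00,  1.81495892e-01,  1.60802149e+00,  8.18724600e-06,
        1.35380556e+00, -2.06324956e-01]), 'dq': array([ 0.00028579,  0.00080576,  0.00025227,  0.0002214 , -0.00156867,
        0.00063197]), 'joint_efforts': array([-2.73820078e-04, -4.44876266e+01, -3.51334190e+01, -4.17421043e-04,
        9.05748457e-03,  1.61312857e-05]), 'eef_pos': array([ 0.18127385, -0.54522086,  0.30300292]), 'eef_rot': array([-8.64050155e-04,  9.87162189e-01,  1.59718706e-01,  4.37047179e-05]), 'wrist_force': array([-0.26316578,  0.71054555,  0.93885172]), 'torque': array([ 0.0138777 , -0.00856336, -0.01770668]), 'grasp_force': 0.0, 'opening': 1.0042469863263466}
scene {'vertical_fov': 44.542016759793235, 'cx': 253.85061258618543, 'cy': 195.81554772382876, 'cam_to_world': array([[-0.80390919, -0.45491199,  0.38312544,  0.1697924 ],
       [-0.59453504,  0.59726635, -0.53833168,  0.66690907],
       [ 0.0160656 , -0.66055128, -0.75060902,  0.86605244],
       [ 0.        ,  0.        ,  0.        ,  1.        ]])}
top {'vertical_fov': 47.395639938619624, 'cx': 254.18077425576516, 'cy': 183.8253114636177, 'cam_to_world': array([[ 0.01324865, -0.99246828,  0.12178338,  0.45848737],
       [-0.99915658, -0.00840597,  0.04019278,  0.06839792],
       [-0.03886635, -0.12221317, -0.99174258,  0.88304998],
       [ 0.        ,  0.        ,  0.        ,  1.        ]])}
```

View pics/top0.png

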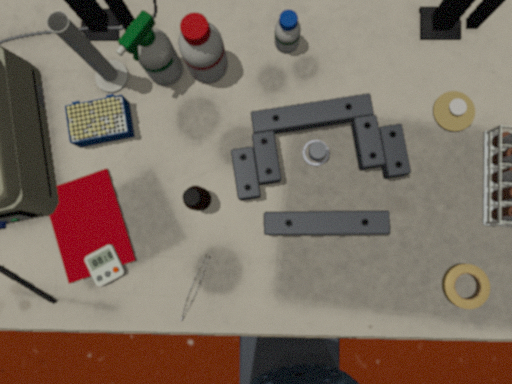

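View pics/scene0.png

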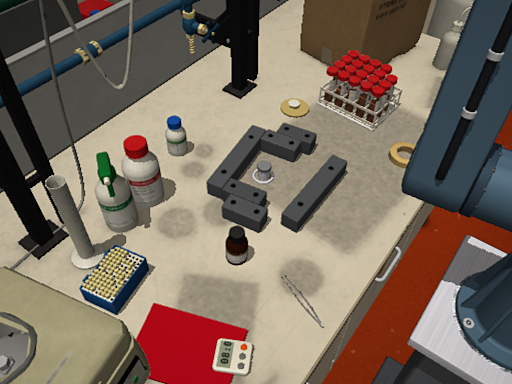

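The top view shows the brick at about (327,223) and the castle, rotated slightly, above it. The pot is at (316,151) and the bottle at (197,198).

```bash
cat > h.py <<'E'
from bench import ctrl
import cv2,numpy as np
def ray(n,uv):
    p=ctrl.camera_params(n);f=192/np.tan(np.radians(p["vertical_fov"]/2))
    T=p["cam_to_world"];uv=np.atleast_2d(uv).astype(float)
    d=np.c_[(uv[:,0]-p["cx"])/f,(uv[:,1]-p["cy"])/f,np.ones(len(uv))]@T[:3,:3].T
    return T[:3,3],d
def plane(n,uv,z):
    c,d=ray(n,uv);return c+d*((z-c[2])/d[:,2])[:,None]
def proj(n,P):
    p=ctrl.camera_params(n);f=192/np.tan(np.radians(p["vertical_fov"]/2))
    T=p["cam_to_world"];q=(np.atleast_2d(P)-T[:3,3])@T[:3,:3]
    return np.c_[q[:,0]/q[:,2]*f+p["cx"],q[:,1]/q[:,2]*f+p["cy"]]
E
python3 - <<'E'
from h import *
for n,(x,y,w,h) in {"top":(225,85,190,155),"scene":(200,115,155,125)}.items():
    im=cv2.imread(f"pics/{n}0.png");g=im.astype(int)
    c=cv2.resize(im[y:y+h,x:x+w],None,fx=4,fy=4,interpolation=cv2.INTER_CUBIC)
    cv2.imwrite(f"pics/{n}0c.png",c)
    print(n,[im[r,cc].tolist() for r,cc in ([(217,330),(231,330),(113,310),(129,285)] if n=="top" else [(195,310),(200,325)])])
E
```

```text
top [[85, 82, 84], [93, 93, 88], [88, 85, 83], [22, 25, 18]]
scene [[80, 80, 79], [95, 111, 120]]
```

View pics/top0c.png

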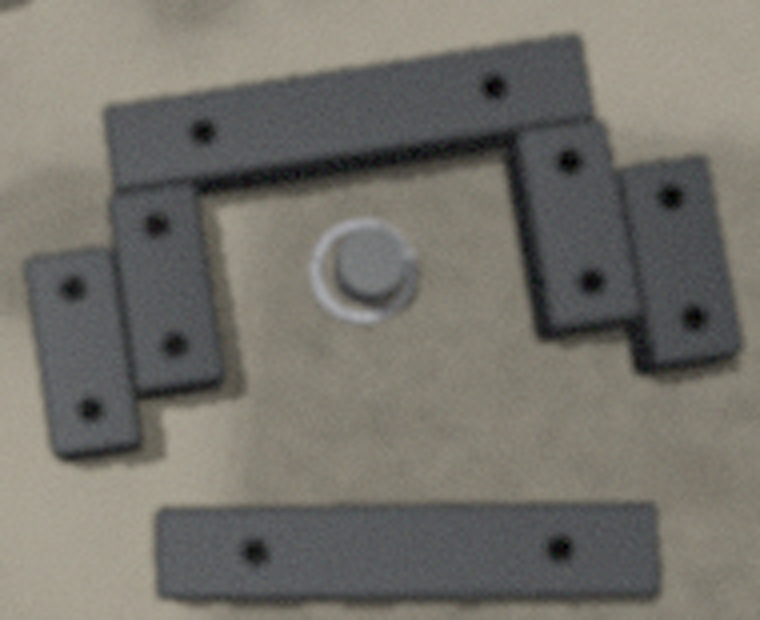

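View pics/scene0c.png

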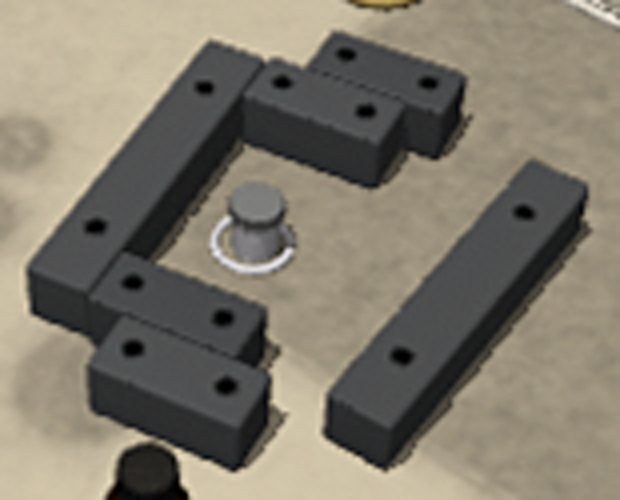

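The crops show every top face with two screw holes. I'll locate the holes in both views by triangulation and read the edges from the top view.

```bash
cat >> h.py <<'E'
def holes(n,im,roi):
    x,y,w,h=roi;g=cv2.resize(im[y:y+h,x:x+w],None,fx=4,fy=4,interpolation=cv2.INTER_CUBIC).max(2)
    g=cv2.morphologyEx(g,cv2.MORPH_BLACKHAT,cv2.getStructuringElement(cv2.MORPH_ELLIPSE,(41,41)))
    k,l,s,c=cv2.connectedComponentsWithStats((g>35).astype(np.uint8))
    return [((c[i]+.5)/4-.5+[x,y]) for i in range(1,k) if 150<s[i][4]<1500 and .6<s[i][2]/s[i][3]<1.7]
def tri(a,b):
    c1,d1=ray("top",a);c2,d2=ray("scene",b);d1,d2=d1[0],d2[0]
    s=np.linalg.lstsq(np.c_[d1,-d2],c2-c1,rcond=None)[0];p,q=c1+s[0]*d1,c2+s[1]*d2
    return (p+q)/2,np.linalg.norm(p-q)
E
python3 - <<'E'
from h import *
H={n:holes(n,cv2.imread(f"pics/{n}0.png"),r) for n,r in {"top":(225,85,190,155),"scene":(200,115,155,125)}.items()}
for a in H["top"]:
    P=plane("top",a,.046);e=proj("scene",P)[0]
    b=min(H["scene"],key=lambda b:np.hypot(*(b-e)))
    print(np.round(a,1),"plane",np.round(P[0],4),"tri",*[np.round(v,4) for v in tri(a,b)],np.round(b-e,1))
print(len(H["scene"]))
C=lambda L:(np.array(L)+.5)/4-.5+[225,85]
print("brick corners FL FR NR NL",np.round(plane("top",C([(157,510),(657,503),(660,597),(160,599)]),.046),4))
print("jamb L near-L,near-R; jamb R near-L near-R",np.round(plane("top",C([(55,458),(140,447),(640,368),(740,352)]),.046),4))
print("stops L R, y 79:",np.round(plane("top",C([(222,380),(540,336)]),.046),4))
bot=plane("top",[[197,195]],.095);print("cap",bot)
E
```

```text
[348.1 106.3] plane [ 0.7156 -0.0794  0.046 ] tri [ 0.7145 -0.0783  0.0509] 0.0008 [-0.  -1.1]
[275.3 117.5] plane [0.6927 0.0625 0.046 ] tri [0.6917 0.0627 0.0507] 0.0005 [ 0.1 -1.2]
[366.9 124.9] plane [ 0.6783 -0.1153  0.046 ] tri [ 0.6777 -0.1141  0.0504] 0.001 [-0.2 -1. ]
[392.3 133.8] plane [ 0.6609 -0.1636  0.046 ] tri [ 0.6598 -0.1621  0.0511] 0.0004 [ 0.1 -1. ]
[263.7 140.9] plane [0.6458 0.0848 0.046 ] tri [0.6453 0.0849 0.0501] 0.001 [-0.1 -1.1]
[372.5 155. ] plane [ 0.6191 -0.1248  0.046 ] tri [ 0.6185 -0.1236  0.0509] 0.0007 [-0.1 -1.1]
[242.9 156.7] plane [0.6142 0.1251 0.046 ] tri [0.6138 0.125  0.0498] 0.0008 [-0.1 -1.1]
[398.2 164.1] plane [ 0.6018 -0.1732  0.046 ] tri [ 0.6012 -0.1717  0.0507] 0.0005 [-0. -1.]
[268.4 170.9] plane [0.5868 0.0752 0.046 ] tri [0.5864 0.0753 0.0501] 0.0005 [ 0.  -1.1]
[247.2 187. ] plane [0.555  0.1156 0.046 ] tri [0.5547 0.1155 0.0501] 0.0004 [ 0.1 -1.2]
[364.5 221.7] plane [ 0.4908 -0.1074  0.046 ] tri [ 0.4908 -0.1065  0.0503] 0.0003 [ 0. -1.]
[288.4 222.6] plane [0.4875 0.0362 0.046 ] tri [0.4877 0.0365 0.05  ] 0.0008 [-0.2 -1.1]
18
brick corners FL FR NR NL [[ 0.5069  0.083   0.046 ]
 [ 0.5128 -0.1534  0.046 ]
 [ 0.4686 -0.1538  0.046 ]
 [ 0.4646  0.0812  0.046 ]]
jamb L near-L,near-R; jamb R near-L near-R [[ 0.5314  0.1324  0.046 ]
 [ 0.5371  0.0915  0.046 ]
 [ 0.5773 -0.147   0.046 ]
 [ 0.5853 -0.1943  0.046 ]]
stops L R, y 79: [[ 0.5699  0.0524  0.046 ]
 [ 0.5924 -0.0998  0.046 ]]
cap [[0.53388431 0.20421619 0.095     ]]
```

carry_out(steps=[0.437, -0.513, 0.05, 0, 0, 0.16, 0, 0.437, -0.513, 0.05, 0, 0, 0.16, 0, 0.437, -0.513, 0.05, 0, 0, 0.16, 0, 0.437, -0.513, 0.05, 0, 0, 0.16, 0, 0.437, -0.513, 0.05, 0, 0, 0.16, 0, 0.437, -0.513, 0.05, 0, 0, 0.16, 0, 0.437, -0.513, 0.05, 0, 0, 0.16, 0, 0.437, -0.513, 0.05, 0, 0, 0.16, 0, 0.437, -0.513, 0.05, 0, 0, 0.16, 0, 0.437, -0.513, 0.05, 0, 0, 0.16, 0, 0.437, -0.513, 0.05, 0, 0, 0.16, 0, 0.437, -0.513, 0.05, 0, 0, 0.16, 0, 0.437, -0.513, 0.05, 0, 0, 0.16, 0, 0.437, -0.513, 0.05, 0, 0, 0.16, 0, 0.437, -0.513, 0.05, 0, 0, 0.16, 0, 0.437, -0.513, 0.05, 0, 0, 0.16, 0])

```text
time_s: 1.7
eef_pos: [0.4339, 0.0793, 0.2534]
eef_rot: [0.0, 0.997, 0.081, -0.001]
wrist_force: [-0.2, -0.7, 0.8]
opening: -0.005
grasp_force: 0.0
```

```bash
cat >> h.py <<'E'
O=np.array([.5586,-.0320]);th=np.radians(9.2);R=np.array([[np.cos(th),-np.sin(th)],[np.sin(th),np.cos(th)]])
def cas(p): return 1000*((np.atleast_2d(p)[:,:2]-O)@R)
def tool():
    o=ctrl.get_obs();from scipy.spatial.transform import Rotation as Ro
    q=o["eef_rot"];x=Ro.from_quat([*q[1:],q[0]]).as_matrix()[:,0]
    print("t",round(o["time_s"],2),"castle xy",np.round(cas(o["eef_pos"])[0],1),"z",round(o["eef_pos"][2],4),"yaw",round(np.degrees(np.arctan2(x[1],x[0])),1),"F castle",np.round(o["wrist_force"][:2]@R,1),round(o["wrist_force"][2],1))
def brick(save=None):
    im=ctrl.camera("top")[:,:,::-1].copy()
    if save: cv2.imwrite(save,im)
    h=np.array([cas(plane("top",a,.046))[0] for a in holes("top",im,(215,120,200,135))])
    h=h[(abs(h[:,1])<115)&(h[:,0]<20)] if len(h) else h
    print("holes",np.round(h,1).tolist())
    if len(h)==2:
        h=h[np.argsort(h[:,1])];d=h[1]-h[0];a=np.arctan2(-d[0],d[1]);c=h.mean(0)
        P=lambda b:np.round(c+[b[0]*np.cos(a)-b[1]*np.sin(a),b[0]*np.sin(a)+b[1]*np.cos(a)],1)
        print("len",round(np.hypot(*d),1),"c",np.round(c,1),"deg",round(np.degrees(a),2),"nearface L110",P([-22.5,110]),"R110",P([-22.5,-110]),"leadL",P([22.5,120]),"leadR",P([22.5,-120]))
E
python3 - <<'E'
from h import *
tool();brick("pics/t1.png")
E
```

```text
t 1.7 castle xy [-105.3  129.9] z 0.2534 yaw 9.3 F castle [-0.3 -0.7] 0.8
holes [[-79.0, -63.7]]
```

carry_out(steps=[0, 0, 0.165, 0, 0, 0, 0, 0, 0, 0.165, 0, 0, 0, 0, 0, 0, 0.165, 0, 0, 0, 0, 0, 0, 0.165, 0, 0, 0, 0, 0.009, 0, 0.165, 0, 0, 0, 0, 0.012, 0, 0.165, 0, 0, 0, 0, 0.014, 0, 0.165, 0, 0, 0, 0, 0.016, 0, 0.165, 0, 0, 0, 0, 0.018, 0, 0.165, 0, 0, 0, 0, 0.02, 0.0005, 0.165, 0, 0, 0, 0, 0.023, 0.001, 0.165, 0, 0, 0, 0, 0.026, 0.0015, 0.165, 0, 0, 0, 0, 0.029, 0.002, 0.165, 0, 0, 0, 0])

```text
time_s: 3.05
eef_pos: [0.4579, 0.0823, 0.0878]
eef_rot: [-0.001, 0.997, 0.081, -0.007]
wrist_force: [-20.2, 1.3, 15.3]
opening: -0.001
grasp_force: 10.1
```

```bash
python3 - <<'E'
from h import *
tool();brick("pics/t2.png")
E
```

```text
t 3.05 castle xy [-81.1 128.9] z 0.0878 yaw 9.3 F castle [-19.7   4.5] 15.3
holes [[-79.9, -63.0], [-83.5, 23.7]]
len 86.8 c [-81.7 -19.6] deg 2.38 nearface L110 [-108.7   89.3] R110 [ -99.6 -130.5] leadL [-64.2 101.2] leadR [ -54.2 -138.6]
```

View pics/t2.png

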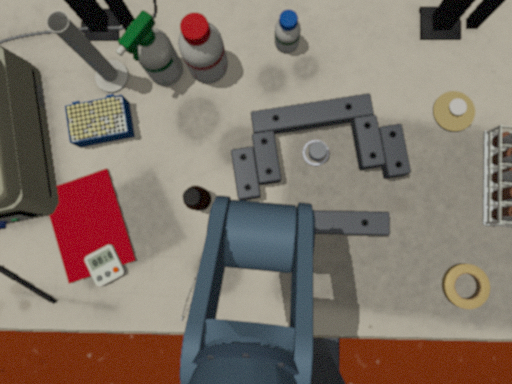

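The arm hides the left half of the brick, and only the right hole at about (364,222) shows. The brick has begun to swing, but the tool is bearing down on it with about 15 N, so I'll raise it slightly as I push.

carry_out(steps=[0.001, 0, -0.001, 0, 0, 0, 0, 0.003, 0.0005, -0.0015, 0, 0, 0, 0, 0.005, 0.001, -0.0015, 0, 0, 0, 0, 0.007, 0.0015, -0.0015, 0, 0, 0, 0])

```text
time_s: 3.5
eef_pos: [0.4644, 0.0827, 0.0881]
eef_rot: [-0.002, 0.997, 0.081, -0.007]
wrist_force: [-15.4, 5.6, 3.0]
opening: -0.004
grasp_force: 7.5
```

```bash
python3 - <<'E'
from h import *
tool();brick()
E
```

```text
t 3.5 castle xy [-74.6 128.3] z 0.0881 yaw 9.2 F castle [-14.3   8. ] 3.0
holes [[-81.3, -63.1]]
```

carry_out(steps=[0.003, 0, -0.0005, 0, 0, 0, 0, 0.006, 0, -0.001, 0, 0, 0, 0, 0.009, 0, -0.001, 0, 0, 0, 0, 0.011, 0, -0.001, 0, 0, 0, 0, 0.013, 0, -0.001, 0, 0, 0, 0, -0.03, 0, 0, 0, 0, 0, 0, -0.08, 0.03, 0, 0, 0, 0, 0, -0.08, 0.075, 0, 0, 0, 0, 0, -0.08, 0.12, 0, 0, 0, 0, 0, -0.08, 0.165, 0, 0, 0, 0, 0, -0.08, 0.206, 0, 0, 0, 0, 0, -0.08, 0.206, 0, 0, 0, 0, 0])

```text
time_s: 4.75
eef_pos: [0.4266, -0.1401, 0.0919]
eef_rot: [0.002, 0.997, 0.078, 0.002]
wrist_force: [0.1, 1.3, -0.3]
opening: 0.0
grasp_force: 0.0
```

```bash
python3 - <<'E'
from h import *
tool();brick("pics/t3.png")
E
```

```text
t 4.75 castle xy [-147.6  -85.6] z 0.0919 yaw 9.0 F castle [0.3 1.2] -0.3
holes [[-41.9, 75.9], [-84.1, -61.8], [-139.2, -81.0]]
```

carry_out(steps=[0.012, -0.006, 0, 0, 0, 0, 0, 0.017, -0.006, 0, 0, 0, 0, 0, 0.02, -0.006, 0, 0, 0, 0, 0, 0.022, -0.006, 0, 0, 0, 0, 0, 0.024, -0.006, -0.0005, 0, 0, 0, 0, 0.027, -0.006, -0.001, 0, 0, 0, 0, 0.03, -0.006, -0.0015, 0, 0, 0, 0, 0.034, -0.005, -0.002, 0, 0, 0, 0, 0.038, -0.005, -0.002, 0, 0, 0, 0, 0.042, -0.004, -0.002, 0, 0, 0, 0, 0.046, -0.004, -0.002, 0, 0, 0, 0, 0.05, -0.003, -0.002, 0, 0, 0, 0, 0.054, -0.003, -0.002, 0, 0, 0, 0, 0.058, -0.003, -0.002, 0, 0, 0, 0, 0.062, -0.002, -0.002, 0, 0, 0, 0, 0.066, -0.002, -0.002, 0, 0, 0, 0, 0.07, -0.002, -0.002, 0, 0, 0, 0, 0.072, -0.002, -0.002, 0, 0, 0, 0])

```text
time_s: 6.6
eef_pos: [0.4914, -0.1226, 0.0912]
eef_rot: [0.0, 0.997, 0.081, -0.005]
wrist_force: [-18.9, -13.0, 5.3]
opening: 0.006
grasp_force: 10.1
```

```bash
cat >> h.py <<'E'
def brick(save=None):
    im=ctrl.camera("top")[:,:,::-1].copy()
    if save: cv2.imwrite(save,im)
    h=[cas(plane("top",a,.046))[0] for a in holes("top",im,(215,120,200,135))]
    h=[v for v in h if abs(v[1])<115 and v[0]<20]
    pr=[(abs(np.hypot(*(p-q))-143.7),p,q) for p in h for q in h if p[1]<q[1]-100]
    if not pr or min(z[0] for z in pr)>4: print("holes",np.round(h,1).tolist());return
    e,p,q=min(pr,key=lambda z:z[0]);d=q-p;a=np.arctan2(-d[0],d[1]);c=(p+q)/2
    P=lambda b:np.round(c+[b[0]*np.cos(a)-b[1]*np.sin(a),b[0]*np.sin(a)+b[1]*np.cos(a)],1)
    print("err",round(e,1),"c",np.round(c,1),"deg",round(np.degrees(a),2),"nearface L110",P([-22.5,110]),"R110",P([-22.5,-110]),"leadL",P([22.5,120]),"leadR",P([22.5,-120]))
E
python3 - <<'E'
from h import *
tool();brick()
E
```

```text
t 6.6 castle xy [-80.8 -78.7] z 0.0912 yaw 9.3 F castle [-20.7  -9.8] 5.3
err 0.0 c [-46.9  10.7] deg -0.79 nearface L110 [-67.8 121. ] R110 [-70.9 -99. ] leadL [-22.7 130.4] leadR [ -26.  -109.6]
```

The last push carried the brick slightly left through friction. I'll use friction to steer it back right: push the left end while dragging right.

carry_out(steps=[-0.018, 0, 0.001, 0, 0, 0, 0, -0.022, -0.04, 0.001, 0, 0, 0, 0, -0.022, -0.085, 0.001, 0, 0, 0, 0, -0.022, -0.13, 0.001, 0, 0, 0, 0, -0.022, -0.175, 0.001, 0, 0, 0, 0, -0.018, -0.198, 0.001, 0, 0, 0, 0, -0.01, -0.198, 0.001, 0, 0, 0, 0, -0.006, -0.198, 0.001, 0, 0, 0, 0, -0.003, -0.198, 0.001, 0, 0, 0, 0, -0.001, -0.198, 0.0005, 0, 0, 0, 0, 0.001, -0.196, 0, 0, 0, 0, 0, 0.003, -0.194, -0.0005, 0, 0, 0, 0, 0.006, -0.192, -0.001, 0, 0, 0, 0, 0.009, -0.19, -0.001, 0, 0, 0, 0, 0.012, -0.188, -0.001, 0, 0, 0, 0, 0.015, -0.186, -0.001, 0, 0, 0, 0, 0.018, -0.184, -0.001, 0, 0, 0, 0, 0.02, -0.182, -0.001, 0, 0, 0, 0])

```text
time_s: 8.45
eef_pos: [0.4787, 0.0622, 0.0896]
eef_rot: [-0.003, 0.997, 0.08, -0.009]
wrist_force: [-16.4, 7.7, -1.9]
opening: 0.002
grasp_force: 7.8
```

```bash
python3 - <<'E'
from h import *
tool();brick()
E
```

```text
t 8.45 castle xy [-63.8 105.8] z 0.0896 yaw 9.1 F castle [-14.9  10.2] -1.9
holes [[-48.8, -62.8]]
```

carry_out(steps=[-0.03, 0, 0.001, 0, 0, 0, 0, -0.058, 0.04, 0.001, 0, 0, 0, 0, -0.058, 0.085, 0.001, 0, 0, 0, 0, -0.058, 0.13, 0.001, 0, 0, 0, 0, -0.058, 0.175, 0.001, 0, 0, 0, 0, -0.058, 0.192, 0.001, 0, 0, 0, 0])

```text
time_s: 9.1
eef_pos: [0.4602, -0.1426, 0.0931]
eef_rot: [0.001, 0.997, 0.078, 0.001]
wrist_force: [0.3, 0.1, -1.0]
opening: -0.001
grasp_force: 0.0
```

```bash
python3 - <<'E'
from h import *
tool();brick()
E
```

```text
t 9.1 castle xy [-114.8  -93.5] z 0.0931 yaw 8.9 F castle [0.3 0.1] -1.0
err 0.4 c [-42.1   8.8] deg -6.34 nearface L110 [-52.4 120.6] R110 [-76.7 -98.1] leadL [ -6.5 125.5] leadR [ -33. -113.]
```

carry_out(steps=[0.015, -0.012, 0, 0, 0, 0, 0, 0.021, -0.012, 0, 0, 0, 0, 0, 0.025, -0.012, 0, 0, 0, 0, 0, 0.028, -0.012, 0, 0, 0, 0, 0, 0.03, -0.011, 0, 0, 0, 0, 0, 0.032, -0.009, -0.001, 0, 0, 0, 0, 0.034, -0.007, -0.0015, 0, 0, 0, 0, 0.036, -0.005, -0.002, 0, 0, 0, 0, 0.039, -0.003, -0.002, 0, 0, 0, 0, 0.042, -0.001, -0.002, 0, 0, 0, 0, 0.045, 0.001, -0.002, 0, 0, 0, 0, 0.048, 0.003, -0.002, 0, 0, 0, 0])

```text
time_s: 10.35
eef_pos: [0.5013, -0.1294, 0.0911]
eef_rot: [-0.004, 0.997, 0.081, -0.007]
wrist_force: [-14.4, 7.4, -0.3]
opening: 0.001
grasp_force: 6.5
```

```bash
python3 - <<'E'
from h import *
tool();brick()
E
```

```text
t 10.35 castle xy [-72.2 -87. ] z 0.0911 yaw 9.3 F castle [-13.1   9.6] -0.3
err 0.1 c [-38.3   6.1] deg -0.63 nearface L110 [-59.6 116.3] R110 [ -62.  -103.7] leadL [-14.5 125.8] leadR [ -17.1 -114.2]
```

carry_out(steps=[-0.018, 0, 0.001, 0, 0, 0, 0, -0.022, -0.04, 0.001, 0, 0, 0, 0, -0.022, -0.085, 0.001, 0, 0, 0, 0, -0.022, -0.13, 0.001, 0, 0, 0, 0, -0.022, -0.175, 0.001, 0, 0, 0, 0, -0.018, -0.213, 0.001, 0, 0, 0, 0, -0.011, -0.213, 0.001, 0, 0, 0, 0, -0.007, -0.213, 0.001, 0, 0, 0, 0, -0.004, -0.213, 0.001, 0, 0, 0, 0, -0.002, -0.213, 0.0005, 0, 0, 0, 0, 0, -0.211, 0, 0, 0, 0, 0, 0.002, -0.208, -0.0005, 0, 0, 0, 0, 0.005, -0.205, -0.001, 0, 0, 0, 0, 0.008, -0.203, -0.001, 0, 0, 0, 0, 0.011, -0.201, -0.001, 0, 0, 0, 0, 0.014, -0.199, -0.001, 0, 0, 0, 0, 0.017, -0.197, -0.001, 0, 0, 0, 0, 0.02, -0.195, -0.001, 0, 0, 0, 0])

```text
time_s: 12.2
eef_pos: [0.4887, 0.0634, 0.0916]
eef_rot: [-0.002, 0.997, 0.079, -0.009]
wrist_force: [-17.0, 8.0, -1.5]
opening: 0.002
grasp_force: 7.6
```

```bash
python3 - <<'E'
from h import *
tool();brick()
E
```

```text
t 12.2 castle xy [-53.7 105.3] z 0.0916 yaw 9.1 F castle [-15.5  10.7] -1.5
holes [[-40.5, -67.5]]
```

carry_out(steps=[-0.03, 0, 0.001, 0, 0, 0, 0, -0.058, 0.04, 0.001, 0, 0, 0, 0, -0.058, 0.085, 0.001, 0, 0, 0, 0, -0.058, 0.13, 0.001, 0, 0, 0, 0, -0.058, 0.175, 0.001, 0, 0, 0, 0, -0.058, 0.184, 0.001, 0, 0, 0, 0, -0.058, 0.184, 0.001, 0, 0, 0, 0])

```text
time_s: 12.95
eef_pos: [0.4679, -0.1307, 0.0945]
eef_rot: [0.0, 0.997, 0.078, 0.0]
wrist_force: [-0.2, 0.3, -0.0]
opening: -0.002
grasp_force: 0.0
```

```bash
python3 - <<'E'
from h import *
tool();brick()
E
```

```text
t 12.95 castle xy [-105.3  -83. ] z 0.0945 yaw 8.9 F castle [-0.1  0.3] -0.0
err 0.2 c [-33.1   3.8] deg -6.94 nearface L110 [-42.2 115.7] R110 [ -68.8 -102.7] leadL [  3.7 120.2] leadR [ -25.3 -118. ]
```

carry_out(steps=[0.015, 0, 0, 0, 0, 0, 0, 0.021, 0, 0, 0, 0, 0, 0, 0.024, 0, 0, 0, 0, 0, 0, 0.027, 0, 0, 0, 0, 0, 0, 0.029, 0, 0, 0, 0, 0, 0, 0.031, 0.002, -0.001, 0, 0, 0, 0, 0.033, 0.004, -0.0015, 0, 0, 0, 0, 0.036, 0.006, -0.002, 0, 0, 0, 0, 0.039, 0.008, -0.002, 0, 0, 0, 0, 0.042, 0.01, -0.002, 0, 0, 0, 0, 0.045, 0.012, -0.002, 0, 0, 0, 0, 0.048, 0.013, -0.002, 0, 0, 0, 0, 0.05, 0.014, -0.002, 0, 0, 0, 0])

```text
time_s: 14.3
eef_pos: [0.5134, -0.1304, 0.0932]
eef_rot: [-0.004, 0.997, 0.081, -0.007]
wrist_force: [-16.6, 5.9, 4.7]
opening: -0.003
grasp_force: 8.0
```

```bash
python3 - <<'E'
from h import *
tool();brick()
E
```

```text
t 14.3 castle xy [-60.4 -89.9] z 0.0932 yaw 9.3 F castle [-15.5   8.4] 4.7
err 0.2 c [-28.3   0.7] deg 0.27 nearface L110 [-51.3 110.6] R110 [ -50.3 -109.4] leadL [ -6.4 120.8] leadR [  -5.2 -119.2]
```

carry_out(steps=[-0.018, 0, 0.001, 0, 0, 0, 0, -0.022, -0.04, 0.001, 0, 0, 0, 0, -0.022, -0.085, 0.001, 0, 0, 0, 0, -0.022, -0.13, 0.001, 0, 0, 0, 0, -0.022, -0.175, 0.001, 0, 0, 0, 0, -0.022, -0.212, 0.001, 0, 0, 0, 0, -0.015, -0.212, 0.001, 0, 0, 0, 0, -0.011, -0.212, 0.001, 0, 0, 0, 0, -0.008, -0.212, 0.001, 0, 0, 0, 0, -0.006, -0.212, 0.0005, 0, 0, 0, 0, -0.004, -0.212, 0, 0, 0, 0, 0, -0.002, -0.212, -0.0005, 0, 0, 0, 0, 0.001, -0.212, -0.001, 0, 0, 0, 0, 0.004, -0.213, -0.001, 0, 0, 0, 0, 0.007, -0.213, -0.001, 0, 0, 0, 0, 0.01, -0.213, -0.001, 0, 0, 0, 0, 0.013, -0.213, -0.001, 0, 0, 0, 0, 0.016, -0.213, -0.001, 0, 0, 0, 0, 0.018, -0.213, -0.001, 0, 0, 0, 0])

```text
time_s: 16.25
eef_pos: [0.498, 0.0787, 0.0955]
eef_rot: [-0.001, 0.997, 0.079, -0.007]
wrist_force: [-19.3, 0.8, 12.3]
opening: 0.002
grasp_force: 9.6
```

```bash
python3 - <<'E'
from h import *
tool();brick()
E
```

```text
t 16.25 castle xy [-42.2 119. ] z 0.0955 yaw 9.1 F castle [-19.    3.9] 12.3
holes [[-33.1, -71.1]]
```

carry_out(steps=[-0.03, 0, 0.001, 0, 0, 0, 0, -0.058, 0.04, 0.001, 0, 0, 0, 0, -0.058, 0.085, 0.001, 0, 0, 0, 0, -0.058, 0.13, 0.001, 0, 0, 0, 0, -0.058, 0.175, 0.001, 0, 0, 0, 0, -0.058, 0.209, 0.001, 0, 0, 0, 0, -0.058, 0.209, 0.001, 0, 0, 0, 0])

```text
time_s: 17.0
eef_pos: [0.4806, -0.1422, 0.0972]
eef_rot: [0.001, 0.997, 0.077, 0.001]
wrist_force: [0.4, -0.4, -0.3]
opening: -0.003
grasp_force: 0.0
```

```bash
python3 - <<'E'
from h import *
tool();brick()
E
```

```text
t 17.0 castle xy [-94.6 -96.3] z 0.0972 yaw 8.8 F castle [ 0.3 -0.5] -0.3
err 0.0 c [-24.4   0.6] deg -7.41 nearface L110 [-32.5 112.5] R110 [ -60.9 -105.6] leadL [ 13.4 116.7] leadR [ -17.5 -121.3]
```

carry_out(steps=[0.012, 0.003, 0.004, 0, 0, 0, 0, 0.017, 0.003, 0.004, 0, 0, 0, 0, 0.021, 0.003, 0.004, 0, 0, 0, 0, 0.023, 0.003, 0.004, 0, 0, 0, 0, 0.025, 0.003, 0.003, 0, 0, 0, 0, 0.027, 0.003, 0.0025, 0, 0, 0, 0, 0.03, 0.003, 0.002, 0, 0, 0, 0, 0.033, 0.004, 0.0015, 0, 0, 0, 0, 0.036, 0.004, 0.0015, 0, 0, 0, 0, 0.039, 0.005, 0.0015, 0, 0, 0, 0, 0.042, 0.005, 0.0015, 0, 0, -0.01, 0, 0.045, 0.006, 0.0015, 0, 0, -0.03, 0, 0.048, 0.006, 0.0015, 0, 0, -0.05, 0, 0.051, 0.007, 0.0015, 0, 0, -0.07, 0, 0.054, 0.007, 0.0015, 0, 0, -0.08, 0, 0.057, 0.008, 0.0015, 0, 0, -0.1, 0, 0.06, 0.008, 0.0015, 0, 0, -0.1, 0, 0.062, 0.008, 0.0015, 0, 0, -0.1, 0])

```text
time_s: 18.85
eef_pos: [0.5377, -0.1344, 0.0934]
eef_rot: [-0.001, 0.991, 0.131, -0.005]
wrist_force: [-15.9, -8.3, 3.7]
opening: 0.002
grasp_force: 8.8
```

```bash
python3 - <<'E'
from h import *
tool();brick()
E
```

```text
t 18.85 castle xy [-37.  -97.8] z 0.0934 yaw 15.0 F castle [-17.   -5.6] 3.7
err 0.2 c [-13.6   1.8] deg 5.52 nearface L110 [-46.6 109.1] R110 [ -25.4 -109.9] leadL [ -2.8 123.4] leadR [  20.3 -115.5]
```

carry_out(steps=[-0.03, -0.003, 0, 0, 0, 0, 0, -0.038, -0.004, 0, 0, 0, 0.05, 0, -0.034, -0.047, 0, 0, 0, 0.1, 0, -0.03, -0.09, 0, 0, 0, 0.1, 0, -0.0256, -0.133, 0, 0, 0, 0.1, 0, -0.0213, -0.176, 0, 0, 0, 0.1, 0, -0.017, -0.219, 0, 0, 0, 0.1, 0, -0.017, -0.219, 0, 0, 0, 0.1, 0])

```text
time_s: 19.7
eef_pos: [0.467, 0.0775, 0.0948]
eef_rot: [-0.001, 0.997, 0.083, -0.001]
wrist_force: [0.1, -0.6, -0.8]
opening: 0.007
grasp_force: 0.0
```

```bash
python3 - <<'E'
from h import *
tool();brick()
E
```

```text
t 19.7 castle xy [-72.9 122.7] z 0.0948 yaw 9.5 F castle [ 0.  -0.6] -0.8
holes [[-7.1, -69.9]]
```

carry_out(steps=[0.004, 0.01, 0.001, 0, 0, 0, 0, 0.009, 0.01, 0.001, 0, 0, 0, 0, 0.012, 0.01, 0.001, 0, 0, 0, 0, 0.015, 0.01, 0.001, 0, 0, 0, 0, 0.017, 0.01, 0.0005, 0, 0, 0, 0, 0.019, 0.01, 0, 0, 0, 0, 0, 0.022, 0.01, -0.0005, 0, 0, 0, 0, 0.025, 0.011, -0.001, 0, 0, 0, 0, 0.028, 0.011, -0.001, 0, 0, 0, 0, 0.031, 0.012, -0.001, 0, 0, 0, 0, 0.034, 0.012, -0.001, 0, 0, 0, 0, 0.037, 0.013, -0.001, 0, 0, 0, 0, 0.039, 0.013, -0.001, 0, 0, 0, 0, 0.041, 0.013, -0.001, 0, 0, 0, 0])

```text
time_s: 21.15
eef_pos: [0.5044, 0.0681, 0.0931]
eef_rot: [-0.002, 0.997, 0.08, -0.009]
wrist_force: [-22.0, 6.7, 11.5]
opening: -0.002
grasp_force: 10.6
```

```bash
python3 - <<'E'
from h import *
tool();brick()
E
```

```text
t 21.15 castle xy [-37.5 107.5] z 0.0931 yaw 9.2 F castle [-20.6  10.1] 11.5
holes [[-11.0, -71.5]]
```

carry_out(steps=[-0.03, 0, 0.001, 0, 0, 0, 0, -0.05, 0.04, 0.001, 0, 0, 0, 0, -0.05, 0.085, 0.001, 0, 0, 0, 0, -0.05, 0.13, 0.001, 0, 0, 0, 0, -0.05, 0.175, 0.001, 0, 0, 0, 0, -0.05, 0.205, 0.001, 0, 0, 0, 0, -0.05, 0.205, 0.001, 0, 0, 0, 0])

```text
time_s: 21.9
eef_pos: [0.4961, -0.1485, 0.0955]
eef_rot: [0.001, 0.997, 0.077, 0.001]
wrist_force: [-0.1, 0.0, -0.5]
opening: 0.002
grasp_force: 0.0
```

```bash
python3 - <<'E'
from h import *
tool();brick()
E
```

```text
t 21.9 castle xy [ -80.3 -105. ] z 0.0955 yaw 8.9 F castle [-0.1  0.1] -0.5
err 0.2 c [-9.   0.5] deg -2.1 nearface L110 [-27.5 111.3] R110 [ -35.5 -108.6] leadL [ 17.9 119.6] leadR [   9.1 -120.2]
```

carry_out(steps=[0.022, 0, 0, 0, 0, 0, 0, 0.028, 0, 0, 0, 0, 0, 0, 0.031, 0, 0, 0, 0, 0, 0, 0.033, 0, 0, 0, 0, 0, 0, 0.035, 0, -0.0005, 0, 0, 0, 0, 0.037, 0, -0.001, 0, 0, 0, 0, 0.039, 0.001, -0.002, 0, 0, 0, 0, 0.042, 0.001, -0.0025, 0, 0, 0, 0, 0.045, 0.001, -0.003, 0, 0, 0, 0, 0.048, 0.002, -0.003, 0, 0, 0, 0, 0.05, 0.002, -0.003, 0, 0, 0, 0, 0.051, 0.002, -0.003, 0, 0, 0, 0])

```text
time_s: 23.15
eef_pos: [0.5407, -0.1371, 0.0957]
eef_rot: [-0.001, 0.997, 0.081, -0.006]
wrist_force: [-15.6, -5.7, 2.0]
opening: -0.002
grasp_force: 8.4
```

```bash
python3 - <<'E'
from h import *
tool();brick()
E
```

```text
t 23.15 castle xy [ -34.5 -100.9] z 0.0957 yaw 9.3 F castle [-16.4  -3.1] 2.0
err 0.2 c [-5.   0.6] deg 1.91 nearface L110 [-31.2 109.8] R110 [ -23.9 -110.1] leadL [ 13.5 121.3] leadR [  21.5 -118.6]
```

carry_out(steps=[-0.018, 0, 0.002, 0, 0, 0, 0, -0.022, -0.04, 0.002, 0, 0, 0, 0, -0.022, -0.085, 0.002, 0, 0, 0, 0, -0.022, -0.13, 0.002, 0, 0, 0, 0, -0.022, -0.175, 0.002, 0, 0, 0, 0, -0.022, -0.21, 0.002, 0, 0, 0, 0, -0.018, -0.21, 0.002, 0, 0, 0, 0, -0.015, -0.21, 0.002, 0, 0, 0, 0, -0.013, -0.21, 0.002, 0, 0, 0, 0, -0.011, -0.21, 0.001, 0, 0, 0, 0, -0.009, -0.21, 0, 0, 0, 0, 0, -0.007, -0.21, -0.001, 0, 0, 0, 0, -0.005, -0.21, -0.001, 0, 0, 0, 0, -0.003, -0.21, -0.001, 0, 0, 0, 0, -0.001, -0.21, -0.001, 0, 0, 0, 0, 0.001, -0.21, -0.001, 0, 0, 0, 0, 0.002, -0.21, -0.001, 0, 0, 0, 0])

```text
time_s: 24.9
eef_pos: [0.5081, 0.0697, 0.0963]
eef_rot: [-0.001, 0.997, 0.08, -0.008]
wrist_force: [-20.0, 2.0, 7.1]
opening: 0.001
grasp_force: 9.3
```

```bash
python3 - <<'E'
from h import *
tool();brick()
E
```

```text
t 24.9 castle xy [-33.6 108.5] z 0.0963 yaw 9.1 F castle [-19.4   5.1] 7.1
holes [[-4.8, -71.6], [-92.1, 53.3]]
```

carry_out(steps=[-0.02, 0, 0.001, 0, 0, 0, 0, -0.04, 0.04, 0.001, 0, 0, 0, 0, -0.045, 0.085, 0.001, 0, 0, 0, 0, -0.045, 0.13, 0.001, 0, 0, 0, 0, -0.045, 0.175, 0.001, 0, 0, 0, 0, -0.045, 0.21, 0.001, 0, 0, 0, 0, -0.045, 0.21, 0.001, 0, 0, 0, 0])

```text
time_s: 25.65
eef_pos: [0.5044, -0.1505, 0.0988]
eef_rot: [0.002, 0.997, 0.077, 0.002]
wrist_force: [0.1, 0.8, 0.1]
opening: -0.003
grasp_force: 0.0
```

```bash
python3 - <<'E'
from h import *
tool();brick()
E
```

```text
t 25.65 castle xy [ -72.5 -108.4] z 0.0988 yaw 8.8 F castle [0.2 0.7] 0.1
err 0.0 c [-3.9  0.4] deg -1.19 nearface L110 [-24.1 110.8] R110 [ -28.7 -109.1] leadL [ 21.1 119.9] leadR [  16.1 -120.1]
```

carry_out(steps=[0.022, 0, 0.003, 0, 0, 0, 0, 0.028, 0, 0.003, 0, 0, 0, 0, 0.031, 0, 0.003, 0, 0, 0, 0, 0.033, 0, 0.003, 0, 0, 0, 0, 0.035, 0, 0.0025, 0, 0, 0, 0, 0.037, 0, 0.002, 0, 0, 0, 0, 0.039, 0, 0.001, 0, 0, 0, 0, 0.041, 0.001, 0, 0, 0, 0, 0, 0.043, 0.001, 0, 0, 0, 0, 0, 0.045, 0.001, 0, 0, 0, 0, 0, 0.0455, 0.001, 0, 0, 0, 0, 0])

```text
time_s: 26.8
eef_pos: [0.5435, -0.1378, 0.0955]
eef_rot: [-0.001, 0.997, 0.081, -0.006]
wrist_force: [-13.8, -7.0, -1.7]
opening: 0.002
grasp_force: 7.5
```

```bash
python3 - <<'E'
from h import *
tool();brick()
E
```

```text
t 26.8 castle xy [ -31.8 -102. ] z 0.0955 yaw 9.3 F castle [-14.7  -4.7] -1.7
err 0.1 c [-0.9  0.5] deg 1.13 nearface L110 [-25.6 110.1] R110 [ -21.3 -109.9] leadL [ 19.2 121. ] leadR [  23.9 -119. ]
```

carry_out(steps=[-0.018, 0, 0.002, 0, 0, 0, 0, -0.02, -0.04, 0.002, 0, 0, 0, 0, -0.02, -0.085, 0.002, 0, 0, 0, 0, -0.02, -0.13, 0.002, 0, 0, 0, 0, -0.02, -0.175, 0.002, 0, 0, 0, 0, -0.02, -0.211, 0.002, 0, 0, 0, 0, -0.015, -0.211, 0.002, 0, 0, 0, 0, -0.012, -0.211, 0.002, 0, 0, 0, 0, -0.01, -0.211, 0.002, 0, 0, 0, 0, -0.008, -0.211, 0.001, 0, 0, 0, 0, -0.006, -0.211, 0, 0, 0, 0, 0, -0.004, -0.211, -0.001, 0, 0, 0, 0, -0.002, -0.211, -0.001, 0, 0, 0, 0, 0, -0.211, -0.001, 0, 0, 0, 0, 0.001, -0.211, -0.001, 0, 0, 0, 0])

```text
time_s: 28.35
eef_pos: [0.5099, 0.0696, 0.0964]
eef_rot: [-0.001, 0.997, 0.08, -0.007]
wrist_force: [-18.4, -1.1, 6.1]
opening: -0.001
grasp_force: 8.9
```

```bash
python3 - <<'E'
from h import *
tool();brick()
E
```

```text
t 28.35 castle xy [-31.8 108.1] z 0.0964 yaw 9.1 F castle [-18.3   1.9] 6.1
holes [[-1.0, -71.2]]
```

carry_out(steps=[-0.02, 0, 0.001, 0, 0, 0, 0, -0.04, 0.04, 0.001, 0, 0, 0, 0, -0.045, 0.085, 0.001, 0, 0, 0, 0, -0.045, 0.13, 0.001, 0, 0, 0, 0, -0.045, 0.175, 0.001, 0, 0, 0, 0, -0.045, 0.21, 0.001, 0, 0, 0, 0, -0.045, 0.21, 0.001, 0, 0, 0, 0])

```text
time_s: 29.1
eef_pos: [0.5058, -0.1502, 0.0988]
eef_rot: [0.002, 0.997, 0.077, 0.002]
wrist_force: [0.0, 0.7, -0.1]
opening: 0.001
grasp_force: 0.0
```

```bash
python3 - <<'E'
from h import *
tool();brick()
E
```

```text
t 29.1 castle xy [ -71.  -108.3] z 0.0988 yaw 8.8 F castle [0.1 0.7] -0.1
err 0.0 c [-1.   0.6] deg -0.55 nearface L110 [-22.4 110.8] R110 [ -24.5 -109.2] leadL [ 22.7 120.3] leadR [  20.4 -119.7]
```

carry_out(steps=[0.024, 0, 0.003, 0, 0, 0, 0, 0.03, 0, 0.003, 0, 0, 0, 0, 0.033, 0, 0.003, 0, 0, 0, 0, 0.035, 0, 0.003, 0, 0, 0, 0, 0.037, 0, 0.002, 0, 0, 0, 0, 0.039, 0, 0.001, 0, 0, 0, 0, 0.041, 0, 0, 0, 0, 0, 0, 0.043, 0.001, 0, 0, 0, 0, 0, 0.044, 0.001, 0, 0, 0, 0, 0, 0.045, 0.001, 0, 0, 0, 0, 0])

```text
time_s: 30.15
eef_pos: [0.5442, -0.1374, 0.0959]
eef_rot: [-0.001, 0.997, 0.081, -0.006]
wrist_force: [-15.7, -5.1, 3.0]
opening: 0.003
grasp_force: 8.4
```

```bash
python3 - <<'E'
from h import *
tool();brick()
E
```

```text
t 30.15 castle xy [ -31.  -101.7] z 0.0959 yaw 9.3 F castle [-16.3  -2.6] 3.0
err 0.2 c [0.6 0.5] deg 0.71 nearface L110 [-23.3 110.2] R110 [ -20.6 -109.8] leadL [ 21.6 120.8] leadR [  24.6 -119.2]
```

carry_out(steps=[0.0005, 0, 0, 0, 0, 0, 0, 0.001, 0, 0, 0, 0, 0, 0, 0.001, 0, 0, 0, 0, 0, 0])

```text
time_s: 30.5
eef_pos: [0.5451, -0.1374, 0.0959]
eef_rot: [-0.001, 0.997, 0.081, -0.006]
wrist_force: [-16.6, -5.5, 2.5]
opening: 0.003
grasp_force: 8.6
```

```bash
python3 - <<'E'
from h import *
tool();brick()
E
```

```text
t 30.5 castle xy [ -30.2 -101.8] z 0.0959 yaw 9.3 F castle [-17.2  -2.8] 2.5
err 0.0 c [0.8 0.6] deg 0.82 nearface L110 [-23.3 110.2] R110 [ -20.1 -109.7] leadL [ 21.6 120.9] leadR [  25.  -119.1]
```

carry_out(steps=[-0.018, 0, 0.002, 0, 0, 0, 0, -0.02, -0.04, 0.002, 0, 0, 0, 0, -0.02, -0.085, 0.002, 0, 0, 0, 0, -0.02, -0.13, 0.002, 0, 0, 0, 0, -0.02, -0.175, 0.002, 0, 0, 0, 0, -0.02, -0.211, 0.002, 0, 0, 0, 0, -0.015, -0.211, 0.002, 0, 0, 0, 0, -0.012, -0.211, 0.002, 0, 0, 0, 0, -0.01, -0.211, 0.002, 0, 0, 0, 0, -0.008, -0.211, 0.001, 0, 0, 0, 0, -0.006, -0.211, 0, 0, 0, 0, 0, -0.004, -0.211, -0.001, 0, 0, 0, 0, -0.002, -0.211, -0.001, 0, 0, 0, 0, -0.001, -0.211, -0.001, 0, 0, 0, 0, 0, -0.211, -0.001, 0, 0, 0, 0, 0, -0.211, -0.001, 0, 0, 0, 0])

```text
time_s: 32.15
eef_pos: [0.5113, 0.0696, 0.0965]
eef_rot: [-0.001, 0.997, 0.08, -0.007]
wrist_force: [-16.1, -2.2, 4.6]
opening: 0.001
grasp_force: 8.0
```

```bash
python3 - <<'E'
from h import *
tool();brick()
E
```

```text
t 32.15 castle xy [-30.4 107.9] z 0.0965 yaw 9.1 F castle [-16.2   0.4] 4.6
holes [[1.1, -71.4]]
```

carry_out(steps=[-0.02, 0, 0.001, 0, 0, 0, 0, -0.04, 0.04, 0.001, 0, 0, 0, 0, -0.045, 0.085, 0.001, 0, 0, 0, 0, -0.045, 0.13, 0.001, 0, 0, 0, 0, -0.045, 0.175, 0.001, 0, 0, 0, 0, -0.045, 0.21, 0.001, 0, 0, 0, 0, -0.045, 0.21, 0.001, 0, 0, 0, 0])

```text
time_s: 32.9
eef_pos: [0.5069, -0.1499, 0.0988]
eef_rot: [0.002, 0.997, 0.077, 0.002]
wrist_force: [0.1, 1.0, -0.2]
opening: 0.0
grasp_force: 0.0
```

```bash
python3 - <<'E'
from h import *
tool();brick()
E
```

```text
t 32.9 castle xy [ -69.9 -108.1] z 0.0988 yaw 8.8 F castle [0.3 0.9] -0.2
err 0.0 c [0.9 0.5] deg -0.26 nearface L110 [-21.1 110.6] R110 [ -22.1 -109.3] leadL [ 23.9 120.4] leadR [  22.8 -119.6]
```

carry_out(steps=[0.026, 0, 0.003, 0, 0, 0, 0, 0.032, 0, 0.003, 0, 0, 0, 0, 0.035, 0, 0.003, 0, 0, 0, 0, 0.037, 0, 0.003, 0, 0, 0, 0, 0.039, 0, 0.002, 0, 0, 0, 0, 0.041, 0, 0.001, 0, 0, 0, 0, 0.043, 0, 0, 0, 0, 0, 0, 0.044, 0.001, 0, 0, 0, 0, 0, 0.045, 0.001, 0, 0, 0, 0, 0, 0.046, 0.001, 0, 0, 0, 0, 0, 0.046, 0.001, 0, 0, 0, 0, 0])

```text
time_s: 34.05
eef_pos: [0.5453, -0.1369, 0.0955]
eef_rot: [-0.002, 0.997, 0.081, -0.007]
wrist_force: [-18.8, -4.5, 3.1]
opening: -0.0
grasp_force: 9.6
```

```bash
python3 - <<'E'
from h import *
tool();brick()
E
```

```text
t 34.05 castle xy [ -29.9 -101.4] z 0.0955 yaw 9.3 F castle [-19.3  -1.4] 3.1
err 0.1 c [2.  0.5] deg 0.4 nearface L110 [-21.3 110.4] R110 [ -19.7 -109.6] leadL [ 23.7 120.7] leadR [  25.4 -119.3]
```

carry_out(steps=[0.0005, 0, 0, 0, 0, 0, 0, 0.001, 0, 0, 0, 0, 0, 0, 0.001, 0, 0, 0, 0, 0, 0])

```text
time_s: 34.4
eef_pos: [0.5455, -0.137, 0.0955]
eef_rot: [-0.002, 0.997, 0.081, -0.008]
wrist_force: [-23.6, -6.0, 6.0]
opening: -0.0
grasp_force: 11.7
```

```bash
python3 - <<'E'
from h import *
tool();brick()
E
```

```text
t 34.4 castle xy [ -29.8 -101.5] z 0.0955 yaw 9.3 F castle [-24.3  -2.2] 6.0
err 0.1 c [2.  0.5] deg 0.35 nearface L110 [-21.2 110.4] R110 [ -19.9 -109.6] leadL [ 23.7 120.6] leadR [  25.2 -119.4]
```

carry_out(steps=[-0.018, 0, 0.002, 0, 0, 0, 0, -0.02, -0.04, 0.002, 0, 0, 0, 0, -0.02, -0.085, 0.002, 0, 0, 0, 0, -0.02, -0.13, 0.002, 0, 0, 0, 0, -0.02, -0.175, 0.002, 0, 0, 0, 0, -0.02, -0.211, 0.002, 0, 0, 0, 0, -0.015, -0.211, 0.002, 0, 0, 0, 0, -0.012, -0.211, 0.002, 0, 0, 0, 0, -0.01, -0.211, 0.002, 0, 0, 0, 0, -0.008, -0.211, 0.001, 0, 0, 0, 0, -0.006, -0.211, 0, 0, 0, 0, 0, -0.004, -0.211, -0.001, 0, 0, 0, 0, -0.003, -0.211, -0.001, 0, 0, 0, 0, -0.002, -0.211, -0.001, 0, 0, 0, 0, -0.001, -0.211, -0.001, 0, 0, 0, 0, -0.001, -0.211, -0.001, 0, 0, 0, 0])

```text
time_s: 36.05
eef_pos: [0.5119, 0.0693, 0.0965]
eef_rot: [-0.0, 0.997, 0.08, -0.007]
wrist_force: [-18.0, -5.9, 7.7]
opening: 0.003
grasp_force: 9.4
```

```bash
python3 - <<'E'
from h import *
tool();brick()
E
```

```text
t 36.05 castle xy [-29.9 107.5] z 0.0965 yaw 9.2 F castle [-18.7  -2.9] 7.7
holes [[1.6, -71.3]]
```

carry_out(steps=[0.0005, 0, -0.0005, 0, 0, 0, 0, 0.001, 0, -0.001, 0, 0, 0, 0, 0.001, 0, -0.001, 0, 0, 0, 0])

```text
time_s: 36.4
eef_pos: [0.5121, 0.0693, 0.0967]
eef_rot: [-0.0, 0.997, 0.08, -0.008]
wrist_force: [-17.2, -7.3, 1.7]
opening: 0.002
grasp_force: 9.2
```

```bash
python3 - <<'E'
from h import *
tool();brick()
E
```

```text
t 36.4 castle xy [-29.7 107.5] z 0.0967 yaw 9.2 F castle [-18.2  -4.4] 1.7
holes [[1.8, -71.4]]
```

carry_out(steps=[0.0005, 0, 0, 0, 0, 0, 0, 0.001, 0, 0, 0, 0, 0, 0, 0.001, 0, 0, 0, 0, 0, 0])

```text
time_s: 36.75
eef_pos: [0.5122, 0.0694, 0.0966]
eef_rot: [-0.0, 0.997, 0.08, -0.009]
wrist_force: [-21.8, -8.8, 5.4]
opening: -0.001
grasp_force: 11.4
```

```bash
python3 - <<'E'
from h import *
tool();brick()
E
```

```text
t 36.75 castle xy [-29.6 107.5] z 0.0966 yaw 9.2 F castle [-22.9  -5.2] 5.4
holes [[1.8, -71.2], [-89.1, 54.5]]
```

carry_out(steps=[-0.02, 0, 0.001, 0, 0, 0, 0, -0.04, 0.04, 0.001, 0, 0, 0, 0, -0.045, 0.085, 0.001, 0, 0, 0, 0, -0.045, 0.13, 0.001, 0, 0, 0, 0, -0.045, 0.175, 0.001, 0, 0, 0, 0, -0.045, 0.21, 0.001, 0, 0, 0, 0, -0.045, 0.21, 0.001, 0, 0, 0, 0])

```text
time_s: 37.5
eef_pos: [0.51, -0.1492, 0.0999]
eef_rot: [0.002, 0.997, 0.077, 0.002]
wrist_force: [0.6, 0.8, -0.2]
opening: 0.0
grasp_force: 0.0
```

```bash
python3 - <<'E'
from h import *
tool();brick()
E
```

```text
t 37.5 castle xy [ -66.8 -107.9] z 0.0999 yaw 8.9 F castle [0.8 0.7] -0.2
err 0.5 c [1.5 0.7] deg -0.18 nearface L110 [-20.7 110.7] R110 [ -21.3 -109.3] leadL [ 24.4 120.6] leadR [  23.6 -119.4]
```

carry_out(steps=[0.024, 0, 0.004, 0, 0, 0, 0, 0.03, 0, 0.004, 0, 0, 0, 0, 0.033, 0, 0.004, 0, 0, 0, 0, 0.035, 0, 0.004, 0, 0, 0, 0, 0.037, 0, 0.003, 0, 0, 0, 0, 0.039, 0, 0.002, 0, 0, 0, 0, 0.041, 0, 0.001, 0, 0, 0, 0, 0.042, 0, 0.001, 0, 0, 0, 0, 0.043, 0, 0.001, 0, 0, 0, 0, 0.044, 0, 0.001, 0, 0, 0, 0, 0.044, 0, 0.001, 0, 0, 0, 0])

```text
time_s: 38.65
eef_pos: [0.5455, -0.1366, 0.0955]
eef_rot: [-0.001, 0.997, 0.081, -0.008]
wrist_force: [-22.3, -9.0, 3.9]
opening: -0.0
grasp_force: 11.9
```

```bash
python3 - <<'E'
from h import *
tool();brick()
E
```

```text
t 38.65 castle xy [ -29.7 -101.2] z 0.0955 yaw 9.3 F castle [-23.5  -5.3] 3.9
err 0.2 c [2.4 0.6] deg 0.19 nearface L110 [-20.5 110.5] R110 [ -19.7 -109.5] leadL [ 24.5 120.7] leadR [  25.3 -119.3]
```

carry_out(steps=[-0.018, 0, 0.002, 0, 0, 0, 0, -0.02, -0.04, 0.002, 0, 0, 0, 0, -0.02, -0.085, 0.002, 0, 0, 0, 0, -0.02, -0.13, 0.002, 0, 0, 0, 0, -0.02, -0.175, 0.002, 0, 0, 0, 0, -0.02, -0.211, 0.002, 0, 0, 0, 0, -0.015, -0.211, 0.002, 0, 0, 0, 0, -0.012, -0.211, 0.002, 0, 0, 0, 0, -0.01, -0.211, 0.002, 0, 0, 0, 0, -0.008, -0.211, 0.001, 0, 0, 0, 0, -0.006, -0.211, 0, 0, 0, 0, 0, -0.004, -0.211, -0.001, 0, 0, 0, 0, -0.003, -0.211, -0.001, 0, 0, 0, 0, -0.002, -0.211, -0.001, 0, 0, 0, 0, -0.001, -0.211, -0.001, 0, 0, 0, 0, 0, -0.211, -0.001, 0, 0, 0, 0, 0.0005, -0.211, -0.001, 0, 0, 0, 0, 0.0005, -0.211, -0.001, 0, 0, 0, 0])

```text
time_s: 40.5
eef_pos: [0.5121, 0.0701, 0.0968]
eef_rot: [0.0, 0.997, 0.08, -0.009]
wrist_force: [-25.2, -10.7, 14.4]
opening: 0.002
grasp_force: 13.3
```

```bash
python3 - <<'E'
from h import *
tool();brick()
E
```

```text
t 40.5 castle xy [-29.6 108.2] z 0.0968 yaw 9.2 F castle [-26.6  -6.5] 14.4
holes [[2.2, -71.2]]
```

carry_out(steps=[-0.02, 0, 0.001, 0, 0, 0, 0, -0.04, 0.04, 0.001, 0, 0, 0, 0, -0.045, 0.085, 0.001, 0, 0, 0, 0, -0.045, 0.13, 0.001, 0, 0, 0, 0, -0.045, 0.175, 0.001, 0, 0, 0, 0, -0.045, 0.21, 0.001, 0, 0, 0, 0, -0.045, 0.21, 0.001, 0, 0, 0, 0])

```text
time_s: 41.25
eef_pos: [0.5093, -0.1481, 0.0989]
eef_rot: [0.002, 0.997, 0.077, 0.002]
wrist_force: [-0.0, 0.4, 0.7]
opening: 0.0
grasp_force: 0.0
```

```bash
python3 - <<'E'
from h import *
tool();brick("pics/late.png")
E
```

```text
t 41.25 castle xy [ -67.2 -106.7] z 0.0989 yaw 8.9 F castle [0.1 0.4] 0.7
err 0.3 c [1.9 0.8] deg -0.16 nearface L110 [-20.3 110.8] R110 [ -21.  -109.2] leadL [ 24.7 120.7] leadR [  24.  -119.3]
```

carry_out(steps=[0.026, 0, 0.003, 0, 0, 0, 0, 0.032, 0, 0.003, 0, 0, 0, 0, 0.035, 0, 0.003, 0, 0, 0, 0, 0.037, 0, 0.002, 0, 0, 0, 0, 0.039, 0, 0.001, 0, 0, 0, 0, 0.041, 0, 0, 0, 0, 0, 0, 0.042, 0, 0, 0, 0, 0, 0, 0.043, 0, 0, 0, 0, 0, 0, 0.0435, 0, 0, 0, 0, 0, 0, 0.0435, 0, 0, 0, 0, 0, 0])

```text
time_s: 42.3
eef_pos: [0.545, -0.1354, 0.0958]
eef_rot: [-0.001, 0.997, 0.081, -0.007]
wrist_force: [-18.9, -6.0, 5.0]
opening: -0.0
grasp_force: 10.1
```

```bash
python3 - <<'E'
from h import *
tool();brick()
E
```

```text
t 42.3 castle xy [-29.9 -99.9] z 0.0958 yaw 9.3 F castle [-19.6  -2.9] 5.0
err 0.1 c [2.5 0.6] deg 0.04 nearface L110 [-20.1 110.6] R110 [ -19.9 -109.4] leadL [ 24.9 120.6] leadR [  25.1 -119.4]
```

carry_out(steps=[0.0003, 0, -0.0005, 0, 0, 0, 0, 0.0006, 0, -0.001, 0, 0, 0, 0, 0.0006, 0, -0.001, 0, 0, 0, 0])

```text
time_s: 42.65
eef_pos: [0.5451, -0.1354, 0.096]
eef_rot: [-0.001, 0.997, 0.081, -0.007]
wrist_force: [-17.8, -7.7, -1.6]
opening: -0.001
grasp_force: 9.6
```

```bash
python3 - <<'E'
from h import *
tool();brick()
E
```

```text
t 42.65 castle xy [-29.8 -99.9] z 0.096 yaw 9.3 F castle [-18.8  -4.7] -1.6
err 0.1 c [2.6 0.8] deg -0.01 nearface L110 [-19.9 110.8] R110 [ -20.  -109.2] leadL [ 25.1 120.8] leadR [  25.  -119.2]
```

carry_out(steps=[-0.018, 0, 0.003, 0, 0, 0, 0, -0.02, -0.04, 0.003, 0, 0, 0, 0, -0.02, -0.085, 0.003, 0, 0, 0, 0, -0.02, -0.13, 0.002, 0, 0, 0, 0, -0.02, -0.175, 0.002, 0, 0, 0, 0, -0.02, -0.211, 0.002, 0, 0, 0, 0, -0.015, -0.211, 0.002, 0, 0, 0, 0, -0.012, -0.211, 0.002, 0, 0, 0, 0, -0.01, -0.211, 0.002, 0, 0, 0, 0, -0.008, -0.211, 0.001, 0, 0, 0, 0, -0.006, -0.211, 0, 0, 0, 0, 0, -0.004, -0.211, -0.001, 0, 0, 0, 0, -0.003, -0.211, -0.001, 0, 0, 0, 0, -0.002, -0.211, -0.001, 0, 0, 0, 0, -0.001, -0.211, -0.0015, 0, 0, 0, 0, -0.001, -0.211, -0.002, 0, 0, 0, 0])

```text
time_s: 44.3
eef_pos: [0.5117, 0.0709, 0.0985]
eef_rot: [0.0, 0.997, 0.08, -0.007]
wrist_force: [-14.3, -9.1, -1.8]
opening: 0.003
grasp_force: 7.2
```

```bash
python3 - <<'E'
from h import *
tool();brick()
E
```

```text
t 44.3 castle xy [-29.9 109.1] z 0.0985 yaw 9.2 F castle [-15.6  -6.7] -1.8
holes [[2.4, -71.2]]
```

carry_out(steps=[0.0005, 0, 0, 0, 0, 0, 0, 0.001, 0, 0, 0, 0, 0, 0, 0.001, 0, 0, 0, 0, 0, 0])

```text
time_s: 44.65
eef_pos: [0.5118, 0.071, 0.0983]
eef_rot: [0.0, 0.997, 0.08, -0.008]
wrist_force: [-18.3, -10.7, 6.4]
opening: -0.002
grasp_force: 10.0
```

```bash
python3 - <<'E'
from h import *
tool();brick()
E
```

```text
t 44.65 castle xy [-29.8 109.1] z 0.0983 yaw 9.2 F castle [-19.7  -7.6] 6.4
holes [[2.5, -71.1]]
```

carry_out(steps=[-0.02, 0, 0, 0, 0, 0, 0, -0.05, 0.02, -0.02, 0, 0, 0, 0, -0.09, 0.06, -0.05, 0, 0, 0, 0, -0.09, 0.1, -0.05, 0, 0, 0, 0, -0.09, 0.1, -0.05, 0, 0, 0, 0, -0.09, 0.1, -0.05, 0, 0, 0, 0])

```text
time_s: 45.3
eef_pos: [0.4452, -0.042, 0.1515]
eef_rot: [0.0, 0.997, 0.078, 0.001]
wrist_force: [0.1, 0.4, 0.2]
opening: 0.002
grasp_force: 0.0
```

```bash
python3 - <<'E'
from h import *
tool();brick();brick();brick("pics/fin.png")
im=cv2.imread("pics/fin.png")[85:240,225:415];cv2.imwrite("pics/finc.png",cv2.resize(im,None,fx=4,fy=4,interpolation=cv2.INTER_CUBIC))
E
```

```text
t 45.3 castle xy [-113.5    8.2] z 0.1515 yaw 8.9 F castle [0.2 0.4] 0.2
err 0.1 c [2.  0.6] deg -0.01 nearface L110 [-20.5 110.6] R110 [ -20.6 -109.4] leadL [ 24.5 120.6] leadR [  24.4 -119.4]
err 0.4 c [2.  0.7] deg -0.04 nearface L110 [-20.5 110.7] R110 [ -20.6 -109.3] leadL [ 24.5 120.7] leadR [  24.4 -119.3]
err 0.2 c [1.9 0.7] deg -0.01 nearface L110 [-20.6 110.7] R110 [ -20.6 -109.3] leadL [ 24.4 120.7] leadR [  24.4 -119.3]
```

View pics/finc.png

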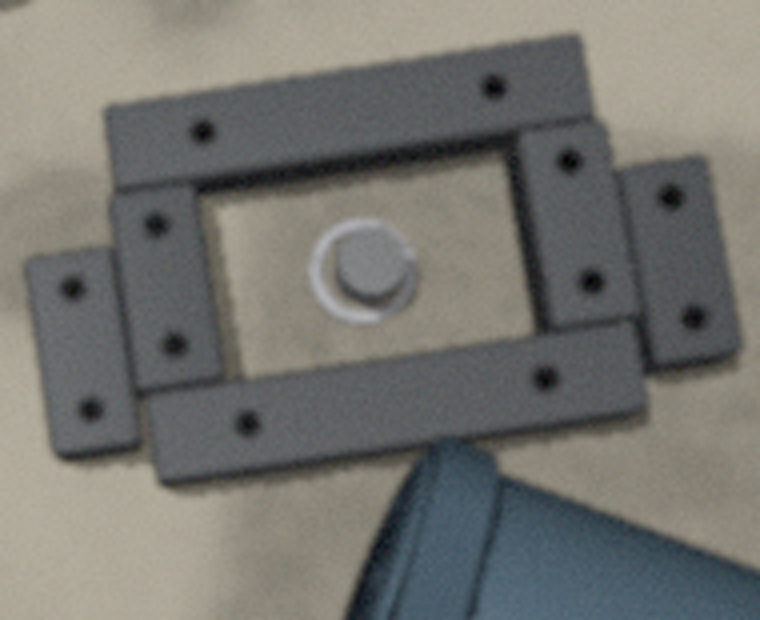

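The brick sits square between the jambs, with its holes at about (248,423) and (545,378). The pot is centred in its ring as before. Before handing in, I'll compare against the castle's holes in the same picture to check for bias, and check that the bottle hasn't moved.

```bash
python3 - <<'E'
from h import *
for f in("top0","late","fin"):
    im=cv2.imread(f"pics/{f}.png");h=np.array([cas(plane("top",a,.046))[0] for a in holes("top",im,(215,85,200,155))])
    s=h[(h[:,0]>30)&(abs(h[:,1])<160)];print(f,np.round(s[np.lexsort((s[:,1],))],1).tolist(),np.round(h[(abs(h[:,0])<8)],1).tolist())
a,b=[cv2.imread(f"pics/{f}.png")[175:215,180:213].astype(int) for f in("top0","fin")];print("bottle diff",abs(a-b).mean())
E
```

```text
top0 [[79.9, -146.2], [104.9, -101.3], [44.9, -101.3], [147.4, -71.9], [147.5, 71.9], [44.9, 101.3], [104.8, 101.4], [80.0, 146.2]] []
late [[79.8, -146.3], [105.0, -101.4], [44.8, -101.3], [147.4, -72.0], [147.5, 72.0], [104.8, 101.4], [45.0, 101.5], [80.0, 146.4]] [[1.7, -71.2], [2.1, 72.8]]
fin [[79.9, -146.3], [105.0, -101.4], [44.8, -101.3], [147.3, -71.8], [147.4, 72.0], [45.1, 101.3], [104.9, 101.3], [35.7, 118.6], [80.2, 146.2]] [[5.9, -128.3], [1.9, -71.3], [1.9, 72.6]]
bottle diff 8.795959595959596
```

```bash
python3 - <<'E'
from h import *
for f in("top0","fin"):
    g=cv2.imread(f"pics/{f}.png")[175:220,170:225].max(2);m=cv2.moments((g<60).astype(np.uint8));print(f,m["m10"]/m["m00"],m["m01"]/m["m00"])
a,b=[cv2.imread(f"pics/{f}.png")[100:140,440:480].astype(int) for f in("top0","fin")];print("noise ref",abs(a-b).mean())
print(ctrl.hand_in())
E
```

```text
top0 26.989878542510123 23.133603238866396
fin 27.10810810810811 23.126819126819125
noise ref 9.3125
the job is handed in; nothing more can be done
None
```

The doorway is shut: the brick's ends measure about 0.5 mm from the stops, square and within 1 mm of centre, with the pot and bottle undisturbed. One left-end push read about 31 N total (27 N along the push), so the 30 N limit may have been briefly exceeded.

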